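Swap three muddled things round between their prep trays

TASK

The three working trays are muddled: the pill bottle belongs in the round tray, the packet of wipes in the oblong tray and the glass vial in the square tray. Swap them round, using the middle of the empty rubber mat as the waiting place for the one that has to step aside, so that each stands upright in the middle of its own tray, the packet lengthwise along the oblong one. Never tip a thing over, leave everything else on the worktop where it is, and let go of everything at the end.

Things in the scene. Friction and masses are not known exactly. Their poses are not given: they have to be found in the camera images.
- pill_bottle_mid (a point): centre (half-way up) of the loose pill bottle: upright round blue bottle with white cap, 49 mm diameter, 87 mm tall; grip it round the body. z axis up along the bottle. At the start it stands in the oblong tray.
- wipe_packet_mid (a point): centre (half-way up) of the loose packet of wipes: rounded blue block standing upright, 42 mm (its x) by 85 mm (its y, the long side) by 60 mm tall (its z); grip it across the 42 mm. At the start it stands in the square tray.
- vial_1_mid (a point): centre (half-way up) of the loose glass vial with blue cap, 22 mm diameter, 58 mm tall, standing upright (z axis up); body below the neck is about 35 mm tall. At the start it stands in the round tray.
- round_tray: fixed round stainless tray, 130 mm outside diameter; origin at the centre of its underside (on the worktop), z up. Floor 3 mm thick, so things stand 3 mm above the origin; rim 10 mm high. Place of the pill bottle.
- square_tray: fixed square stainless tray, 124 x 124 mm; origin at the centre of its underside, x and y along its sides. Floor 3 mm thick, rim 10 mm high. Place of the vial.
- oblong_tray: fixed oblong stainless tray, 100 mm (its x) by 160 mm (its y, the long side); origin at the centre of its underside. Floor 3 mm thick, rim 10 mm high. Place of the packet of wipes.
- rubber_mat: fixed flat black rubber mat, 120 x 120 mm, 3 mm thick, no rim, empty at the start; origin at the centre of its underside, z up. The waiting place.
- carton_gauze_mid (a point): centre of a loose small carton, 50 x 70 x 35 mm tall, lying on the worktop; a bystander, leave it.
- carton_strips_mid (a point): centre of a loose flat carton, 45 x 75 x 22 mm tall, lying on the worktop; a bystander, leave it.
- tape_skin_mid (a point): centre of a loose roll of skin-coloured tape, 50 mm diameter, 13 mm tall, lying flat on the worktop; a bystander, leave it.
Things that resemble listed ones, but are neither listed nor needed, are in the scene too. What is shaped like the round_tray but pink is not meant.

How it is judged:
By the outcome, as a careful person would: the job done as asked, in the order asked, and still so for the second after the job is handed in, with the robot touching nothing.
It also fails if it takes over 112 s, if anything falls off the work surface, if the arm or the gripper's body presses on something with over 40 N, if the wrist force passes 120 N, or if a joint passes its speed limit or range.

ROBOT

A 6-joint arm with a two-finger parallel gripper is mounted at the origin on a cart in front of the work surface, level with it; the furniture and walls round the work are solid. World frame = base frame: x ahead of the robot, y to its left, z up, the work surface at z = 0. Lengths are in m, angles in rad, forces in N, time in s.
With the tool pointing down it reaches from about 0.3 to 0.875 m from the base axis. Payload 6.4 kg.
Tool frame: the origin (TCP) lies on the front face of the gripper's body, between the roots of the fingers; the fingertips stand 73 mm ahead of it and the grasp point (between the pads) lies 54 mm ahead of it (manip.grasp_offset is the distance from the TCP to the grasp point, in m); z points along the fingers, y is the line along which they close (so a half turn about z gives the same grasp; the last joint's range is limited). The gripper opens to 85 mm and grips with 20 to 120 N. Pads are 22 mm wide; open, the fingers measure 114 mm over their backs; the gripper's body (76 mm by 85 mm) begins 54 mm behind the grasp point. The pads swing forward as they close: fully open they stand 13 mm farther back than shut.
Start: joints at [1.064, 0.181, 1.607, -0, 1.354, -0.206], TCP at [0.17, 0.549, 0.304] pointing down, gripper open.
Joint ranges: [-2.99, 2.99], [-0.89, 2.07], [0.3, 2.58], [-1.14, 4.28], [0, 2.63], [-3.12, 3.12]. Speed limits (rad/s): [2.57, 2.57, 3.01, 3.14, 3.14, 3.14].

INTERFACE

Orientations are given as a 3x3 rotation matrix whose columns are the frame's x, y, z axes.
In Python, from bench import telemetry, optics, job_done, manip gives the robot as it stands. The module is installed in compiled form; this text tells all that it offers.
- The arm moves only by the tool step_arm, never from a script. Its argument "targets" is a list of rows, each a list of 6 numbers: the shift along the tool's x, y, z in cm, then the turn, a rotation vector about the tool's x, y, z in degrees. A call has 1 to 5 rows; each row shifts and turns the commanded pose from where the row before left it, along the tool's axes as they then stand; what a row does not reach is not made up. A row lasts 1/8 s, in which the tool goes at most 62.5 mm and 10.7 degrees, less where a joint would pass 70% of its speed; a pose out of reach is approached as far as the arm can. A call with a gripper value outside its range is refused whole. "jaw" is the opening, from 0 (shut) to 1 (fully open), set as the call begins (left out, the last holds). The fingers move at their own pace and stop on an object; "grip_force" is the grip in N (left out, the last holds). Time passes only in rows, so rows that do not move let the fingers close. It gives the time, the measured TCP pose, the force, the opening and the grip force at its end, in the units of the state.
- telemetry.get_obs(): the state, without advancing time (a new reading comes with each control period).
- optics.grab_frame(name): name is "scene" or "top" or "wrist"; returns a dict with "img" (480x640x3 uint8, red, green, blue), "fx", "fy", "cx", "cy" (pixels), "R" (3x3) and "t" (3): a world point X has camera coordinates R X + t. Camera axes: x right, y down, z forward; pixel columns grow to the right and rows downward; lengths in m; the calibration is good to about 2 mm. A picture is of the moment at which its call begins. There is no depth.
- job_done(): hands the job in; it is judged then, once.
The state is a dict: "time": time; "qpos": joint angles; "joint_vel": joint speeds; "effort": joint torques, N m; "tool_pos": TCP position; "ee_rot": TCP orientation; "force": force on the tool from outside, world axes, zero at the start; "moment": the same for the moment, N m; "finger_gap": finger opening in m; "finger_force": force on a finger pad.
Only numpy, scipy, OpenCV 4.12 (cv2) and the standard library are available. Lean on these libraries where they do the work, as an engineer would, in place of code of your own. Each camera call takes 0.05 s, during which the arm holds its last target. There are 200 camera calls.

## Working session

There is one attempt and no reset: what is moved stays moved. The work goes in short steps, Python scripts to look and compute and a tool call to move; the robot and the scene stay as the last step left them, time stands still between calls to the robot, and variables do not carry over. Pictures are saved under pics/ and viewed, at most 14 in all, crops included, and the job is handed in when it is done.

Besides the shell and the picture viewer there is one more tool, called after ">>>" in YAML: its name, and indented under it one key for each argument. step_arm: Moves the arm, as the interface text tells. Its arguments: {"type":"object","properties":{"targets":{"type":"array"},"jaw":{"type":"number"},"grip_force":{"type":"number"}},"required":["targets"]}

```bash
mkdir -p pics; python3 - <<'E'
from bench import telemetry, optics, manip
import cv2,numpy as np
np.set_printoptions(precision=4,suppress=True)
o=telemetry.get_obs(); print(o['time'],o['tool_pos'],o['ee_rot'],o['finger_gap'],manip.grasp_offset)
for n in ('top','scene'):
    f=optics.grab_frame(n); cv2.imwrite(f'pics/{n}0.png',f['img'][:,:,::-1])
    print(n,f['fx'],f['cx'],f['cy'],f['R'],f['t'], -np.array(f['R']).T@f['t'])
E
```

```text
0.0 [0.1702 0.5488 0.303 ] [[-0.9551  0.2963 -0.0008]
 [ 0.2963  0.9551 -0.0015]
 [ 0.0003 -0.0017 -1.    ]] 0.08567052890088071 0.0539
top 458.3273264220351 319.06182207614415 236.24257498089082 [[ 0.0117 -0.9999 -0.0077]
 [-0.9818 -0.01   -0.1895]
 [ 0.1894  0.0097 -0.9819]] [0.0447 0.5766 1.0365] [0.3693 0.0404 1.1273]
scene 624.2110995110843 317.9181957091589 241.92442756017704 [[-0.849  -0.5282  0.0127]
 [-0.2257  0.341  -0.9126]
 [ 0.4777 -0.7777 -0.4087]] [0.5105 0.1838 1.3348] [-0.1627  1.245   0.7068]
```

View pics/top0.png

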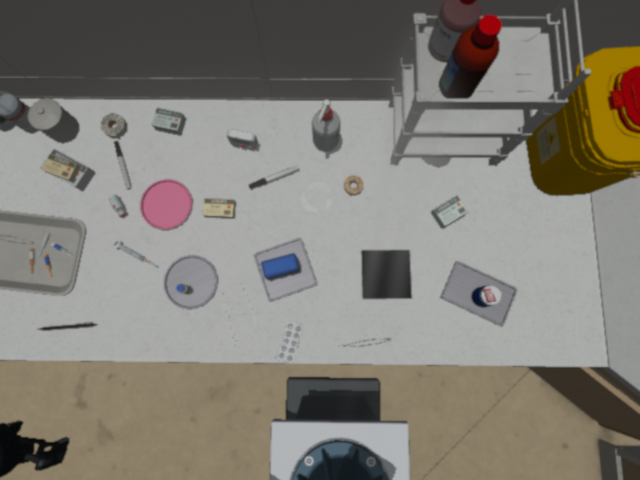

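View pics/scene0.png

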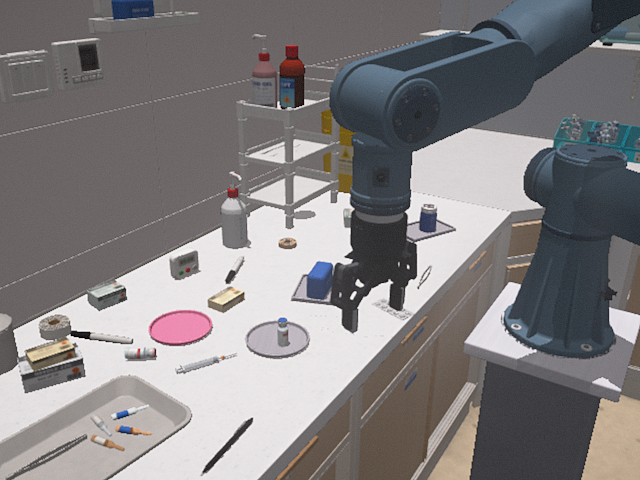

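The top view shows the round tray at (190,282) with the vial at (184,288), and the square tray at (285,269) with the packet. The mat is at (386,274), and the oblong tray at (479,293) holds the bottle at (485,296). The pink dish at (166,204) is the decoy for the round tray. The tube at (118,205) lies on its side outside any tray, so it isn't the vial.

```bash
cat > h.py <<'E'
import cv2, numpy as np
from bench import telemetry, optics, manip
np.set_printoptions(precision=4,suppress=True)
def ray(f,uv,z):
    uv=np.atleast_2d(np.array(uv,float)); R=np.array(f['R']); c=-R.T@np.array(f['t'])
    d=np.c_[(uv[:,0]-f['cx'])/f['fx'],(uv[:,1]-f['cy'])/f['fy'],np.ones(len(uv))]@R
    return c+d*((z-c[2])/d[:,2])[:,None]
def blob(mask,near):
    cs,_=cv2.findContours(mask.astype(np.uint8),cv2.RETR_EXTERNAL,cv2.CHAIN_APPROX_NONE)
    cs=[c for c in cs if cv2.contourArea(c)>15]
    return min(cs,key=lambda c:abs(cv2.pointPolygonTest(c,near,True)) if cv2.pointPolygonTest(c,near,True)<0 else 0)
def rect(f,c,z):
    p=ray(f,c.reshape(-1,2),z)[:,:2]
    (m,s,a)=cv2.minAreaRect((p*1000).astype(np.float32))
    return np.array(m),np.array(s),a   # mm, deg: side s[0] along a from world x
E
python3 - <<'E'
from h import *
f=optics.grab_frame('top'); im=f['img']; hsv=cv2.cvtColor(im,cv2.COLOR_RGB2HSV)
print(im[270,300],im[255,270],im[282,172],im[300,470],im[330,220],im[270,380])
g=im.max(2); 
m=cv2.morphologyEx((g<190).astype(np.uint8),cv2.MORPH_OPEN,np.ones((3,3)))
for n,p,z in (('round',(200,275),.010),('square',(300,285),.010),('mat',(386,274),.003),('oblong',(460,290),.010)):
    c=blob(m,p); print(n,rect(f,c,z))
    if n=='round':
        (q,r)=cv2.minEnclosingCircle((ray(f,c.reshape(-1,2),z)[:,:2]*1000).astype(np.float32)); print(q,r)
b=(hsv[...,1]>110)&(hsv[...,0]>100)&(hsv[...,0]<130)
for n,p,z in (('packet',(281,266),.063),('vial',(184,288),.058),('bottle',(485,296),.06)):
    c=blob(b,p); print(n,c.reshape(-1,2).min(0),c.reshape(-1,2).max(0),rect(f,c,z))
cr=[im[250:320,155:225],im[235:305,250:320],im[260:330,445:515]]
cv2.imwrite('pics/crop.png',cv2.resize(np.hstack(cr),None,fx=3.8,fy=3.8,interpolation=cv2.INTER_CUBIC)[:,:,::-1])
E
```

```text
[79 80 85] [149 148 153] [141 140 144] [126 126 131] [170 171 169] [49 50 50]
round (array([634.9711,  59.8726]), array([1226.3457, 1761.9679]), 0.32405611872673035)
(741.9662475585938, 60.47780990600586) 1016.0448608398438
square (array([634.9711,  59.8726]), array([1226.3457, 1761.9679]), 0.32405611872673035)
mat (array([636.6357,  59.9944]), array([1234.0287, 1773.0062]), 0.3240639865398407)
oblong (array([634.9711,  59.8726]), array([1226.3457, 1761.9679]), 0.32405611872673035)
packet [262 254] [297 277] (array([503.9605, 141.7839]), array([38.9848, 80.5053]), 14.820900917053223)
vial [177 285] [183 290] (array([450.554, 373.794]), array([11.622 , 14.1569]), 0.6366435885429382)
bottle [473 288] [485 305] (array([ 435.0966, -316.4622]), array([40.4699, 22.9372]), 13.508112907409668)
```

View pics/crop.png

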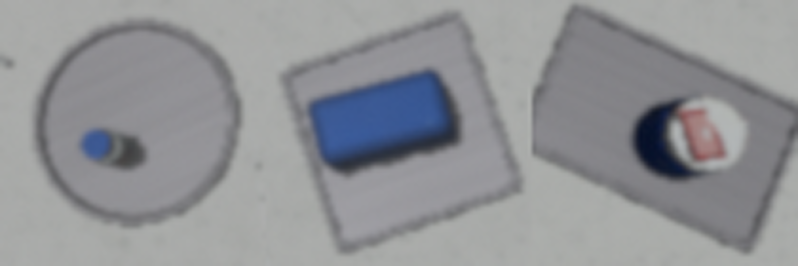

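The crop shows the blue-capped vial upright in the grey round tray, cap at about (180.5,288). The packet is in the square tray, and the white-capped bottle is in the oblong tray with its cap at about (491,295). These are the three listed items. Next I'll mend the tray threshold.

```bash
cat >> h.py <<'E'
def trays(f):
    g=f['img'].max(2); k=np.ones((3,3),np.uint8); out={}
    for n,p,z in (('round',(190,282),.010),('square',(285,269),.010),('mat',(386,274),.003),('oblong',(479,293),.010)):
        u,v=p; w=g[v-42:v+42,u-50:u+50]
        t,m=cv2.threshold(w,0,255,cv2.THRESH_BINARY_INV+cv2.THRESH_OTSU) if n=='mat' else (157,(w<157).astype(np.uint8))
        c=max(cv2.findContours(cv2.morphologyEx(m,cv2.MORPH_OPEN,k),cv2.RETR_EXTERNAL,cv2.CHAIN_APPROX_NONE)[0],key=cv2.contourArea)
        c=cv2.convexHull(c)+np.array([u-50,v-42]); out[n]=rect(f,c,z)
    return out
E
python3 - <<'E'
from h import *
f=optics.grab_frame('top'); im=f['img']; hsv=cv2.cvtColor(im,cv2.COLOR_RGB2HSV)
for n,r in trays(f).items(): print(n,r)
w=np.zeros(im.shape[:2],bool); w[275:320,465:505]=1
c=blob((im.min(2)>165)&w,(491,295)); print(cv2.minEnclosingCircle(c))
print('cap',ray(f,cv2.minEnclosingCircle(c)[0],.090),rect(f,cv2.convexHull(c),.09))
print('vial',ray(f,(180.4,288),.061))
E
```

```text
round (array([468.5937, 364.2193]), array([131.7482, 135.139 ]), 0.6546255350112915)
square (array([502.8512, 133.7356]), array([130.0983, 130.2334]), 20.353105545043945)
mat (array([ 493.9884, -113.4385]), array([118.2725, 119.8924]), 0.6443631052970886)
oblong (array([ 449.817 , -335.8632]), array([166.7896, 106.1291]), 64.77471160888672)
((491.5, 294.5), 8.746527671813965)
cap [[ 0.4402 -0.3377  0.09  ]] (array([ 444.1343, -345.7607]), array([37.8276, 19.8927]), 25.56109619140625)
vial [[0.4492 0.3718 0.061 ]]
```

```bash
cat >> h.py <<'E'
def plan(*wps, yaw=None):
    """world waypoints of the GRASP point (m); prints tool-axis shifts in cm, then the turn about tool z to bring tool y to yaw (deg, mod 180)"""
    o=telemetry.get_obs(); R=np.array(o['ee_rot']); p=np.array(o['tool_pos'])+R[:,2]*manip.grasp_offset
    y=np.degrees(np.arctan2(R[1,1],R[0,1])); print('t',o['time'],'grasp',p,'yawY %.2f'%y,'q6 %.2f'%o['qpos'][5],'gap',o['finger_gap'],'F',o['force'])
    for w in wps: print((R.T@(np.array(w)-p)*100).round(2)); p=np.array(w)
    if yaw is not None: print('turn %.1f'%(-((yaw-y+90)%180-90)), 'z tilt',np.degrees(R[:2,2]))
E
python3 - <<'E'
from h import *
plan((.40,.25,.20),(.440,-.338,.20),yaw=-25.2)
E
```

```text
t 0.2 grasp [0.1702 0.5489 0.2495] yawY 72.76 q6 -0.21 gap 0.08529268430111406 F [ 0.2083 -0.2684 -0.0978]
[-30.81 -21.74   4.96]
[-21.24 -54.97   0.05]
turn -82.0 z tilt [-0.0294 -0.0512]
```

>>> step_arm:
  targets:
    - [-4.4,-3.1,0.7,0,0,0]
    - [-4.4,-3.1,0.7,0,0,0]
    - [-4.4,-3.1,0.7,0,0,0]
    - [-4.4,-3.1,0.7,0,0,0]
    - [-4.4,-3.1,0.7,0,0,0]
  jaw: 1

```text
time: 0.82
tool_pos: [0.3353, 0.3345, 0.2687]
ee_rot: [[-0.955, 0.296, 0.0], [0.296, 0.955, 0.0], [-0.0, 0.0, -1.0]]
force: [0.7, 1.2, -0.8]
finger_gap: 0.0854
finger_force: 0.0
```

>>> step_arm:
  targets:
    - [-4.4,-3.1,0.7,0,0,0]
    - [-4.4,-3.1,0.7,0,0,0]
    - [-2.1,-5.5,0,0,0,0]
    - [-2.1,-5.5,0,0,0,0]
    - [-2.1,-5.5,0,0,0,0]

```text
time: 1.45
tool_pos: [0.4113, 0.0727, 0.2549]
ee_rot: [[-0.955, 0.296, 0.0], [0.296, 0.955, -0.0], [-0.0, 0.0, -1.0]]
force: [0.7, -0.3, 0.2]
finger_gap: 0.0855
finger_force: 0.0
```

>>> step_arm:
  targets:
    - [0,0,0,0,0,10]
    - [0,0,0,0,0,10]
    - [0,0,0,0,0,10]
    - [0,0,0,0,0,10]
    - [0,0,0,0,0,10]

```text
time: 2.08
tool_pos: [0.4114, 0.0744, 0.2548]
ee_rot: [[-0.382, 0.924, -0.0], [0.924, 0.382, 0.0], [0.0, -0.0, -1.0]]
force: [0.2, 0.0, 0.3]
finger_gap: 0.0853
finger_force: 0.0
```

>>> step_arm:
  targets:
    - [0,0,0,0,0,10]
    - [0,0,0,0,0,10]
    - [0,0,0,0,0,10]
    - [0,0,0,0,0,10]
    - [0,0,0,0,0,8]

```text
time: 2.7
tool_pos: [0.4114, 0.0745, 0.2548]
ee_rot: [[0.431, 0.902, -0.0], [0.902, -0.431, 0.0], [-0.0, -0.0, -1.0]]
force: [-0.9, -1.0, -1.0]
finger_gap: 0.0856
finger_force: 0.0
```

```bash
python3 - <<'E'
from h import *
plan((.435,-.25,.20),yaw=-25.2)
f=optics.grab_frame('wrist'); cv2.imwrite('pics/w1.png',f['img'][:,:,::-1]); print(f['fx'],f['R'],-np.array(f['R']).T@f['t'])
E
```

```text
t 2.7 grasp [0.4114 0.0745 0.2009] yawY -25.52 q6 0.34 gap 0.08562866680105988 F [-0.8845 -1.0078 -1.0118]
[-28.26  16.11   0.09]
turn -0.3 z tilt [-0.0095  0.0003]
356.14548614689176 [[ 0.9029 -0.4299 -0.0008]
 [-0.4096 -0.8607  0.3023]
 [-0.1306 -0.2727 -0.9532]] [0.445  0.1442 0.3239]
```

View pics/w1.png

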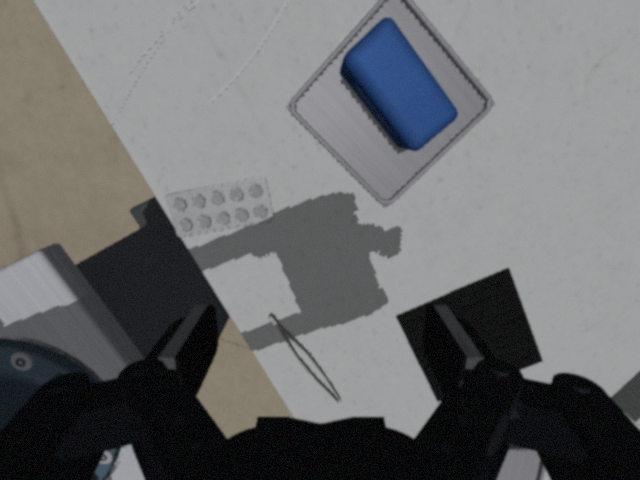

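The wrist view shows the packet in the square tray: tray corners at about (289,106), (388,205) and (493,102), packet top around (400,80). The mat is at lower right. I'll use the wrist data for the packet and tray.

```bash
cat >> h.py <<'E'
def packet(f,near,z=.063):
    hsv=cv2.cvtColor(f['img'],cv2.COLOR_RGB2HSV); v=hsv[...,2]
    return rect(f,blob((hsv[...,1]>110)&(abs(hsv[...,0].astype(int)-112)<14)&(v>125),near),z)
E
python3 - <<'E'
from h import *
f=optics.grab_frame('wrist')
c=ray(f,[(289,106),(388,205),(493,102)],.010); print(c, (c[0]+c[2])/2, np.linalg.norm(c[0]-c[1]),np.linalg.norm(c[1]-c[2]))
for a in (c[1]-c[0],c[2]-c[1]): print(np.degrees(np.arctan2(a[1],a[0])))
print(packet(f,(400,80)), f['img'][80,400],f['img'][130,380])
plan((.440,-.338,.20),(.440,-.338,.047),yaw=-25.2)
E
```

```text
[[0.4291 0.1702 0.01  ]
 [0.4709 0.0576 0.01  ]
 [0.5818 0.1    0.01  ]] [0.5055 0.1351 0.01  ] 0.1200795961615968 0.11867043152417388
-69.61789020962945
20.896198584994877
(array([507.1073, 144.9397]), array([28.2009, 70.7985]), 16.872068405151367) [ 57  85 134] [69 69 75]
t 2.8 grasp [0.4114 0.0744 0.2009] yawY -25.29 q6 0.33 gap 0.08514744065983246 F [ 0.552  -0.3904 -0.2556]
[-36.07  20.2    0.09]
[ 0.   0.  15.3]
turn -0.1 z tilt [-0.0125 -0.    ]
```

>>> step_arm:
  targets:
    - [-5.15,2.89,0,0,0,0]
    - [-5.15,2.89,0,0,0,0]
    - [-5.15,2.89,0,0,0,0]
    - [-5.15,2.89,0,0,0,0]
    - [-5.15,2.89,0,0,0,0]

```text
time: 3.42
tool_pos: [0.4323, -0.2221, 0.255]
ee_rot: [[0.423, 0.906, 0.001], [0.906, -0.423, -0.0], [0.0, 0.001, -1.0]]
force: [1.3, -0.1, 1.1]
finger_gap: 0.0857
finger_force: 0.0
```

>>> step_arm:
  targets:
    - [-5.15,2.89,0,0,0,0]
    - [-5.17,2.86,0,0,0,0]
    - [0,0,3,0,0,0]
    - [0,0,0,0,0,0]

```text
time: 3.92
tool_pos: [0.439, -0.3372, 0.2222]
ee_rot: [[0.425, 0.905, -0.004], [0.905, -0.425, 0.005], [0.003, -0.006, -1.0]]
force: [-1.3, 0.6, -0.4]
finger_gap: 0.0855
finger_force: 0.0
```

```bash
python3 - <<'E'
from h import *
plan((.440,-.338,.047))
f=optics.grab_frame('wrist'); cv2.imwrite('pics/w2.png',f['img'][:,:,::-1])
R,t=np.array(f['R']),np.array(f['t'])
for X in ((.44,-.338,.09),(.44,-.338,.003)):
    q=R@np.array(X)+t; print(f['fx']*q[0]/q[2]+f['cx'],f['fy']*q[1]/q[2]+f['cy'])
E
```

```text
t 3.925 grasp [ 0.4388 -0.3369  0.1683] yawY -25.16 q6 -0.43 gap 0.08545811353622221 F [-1.3432  0.5904 -0.3806]
[-0.08  0.22 12.13]
322.9660024740246 262.41425511745405
322.83380529333454 225.03604977687243
```

View pics/w2.png

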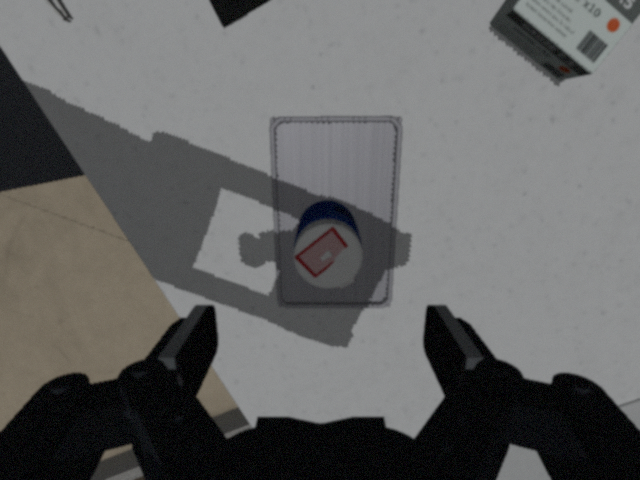

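The wrist view shows the cap at about (328,256) and the oblong tray corners at (271,117), (402,117), (391,305) and (278,305).

```bash
python3 - <<'E'
from h import *
f=optics.grab_frame('wrist')
print(ray(f,(328.5,256),.09))
c=ray(f,[(270.5,116.5),(402,117),(391,305),(278,305)],.010); print(c,c.mean(0),[np.linalg.norm(c[i]-c[i-1]) for i in range(4)])
for a in (c[0]-c[3],c[1]-c[2]): print(np.degrees(np.arctan2(a[1],a[0])))
plan((.4415,-.336,.047))
E
```

```text
[[ 0.4455 -0.3365  0.09  ]]
[[ 0.4417 -0.2439  0.01  ]
 [ 0.531  -0.2861  0.01  ]
 [ 0.4654 -0.4289  0.01  ]
 [ 0.3749 -0.3867  0.01  ]] [ 0.4532 -0.3364  0.01  ] [np.float64(0.1576202374092854), np.float64(0.09876413408438284), np.float64(0.1570586103589058), np.float64(0.09987636313257575)]
64.9272936027561
65.33324155202266
t 4.025 grasp [ 0.4404 -0.3374  0.171 ] yawY -25.13 q6 -0.43 gap 0.08561528124865037 F [ 0.0247 -0.3952  0.2525]
[ 0.17  0.06 12.4 ]
```

>>> step_arm:
  targets:
    - [0.15,0.2,4,0,0,0]
    - [0,0,4,0,0,0]
    - [0,0,3,0,0,0]
    - [0,0,1.5,0,0,0]
    - [0,0,0,0,0,0]

```text
time: 4.65
tool_pos: [0.4431, -0.337, 0.1001]
ee_rot: [[0.425, 0.905, -0.0], [0.905, -0.425, 0.0], [0.0, -0.0, -1.0]]
force: [-0.1, 0.0, 0.1]
finger_gap: 0.0855
finger_force: 0.0
```

>>> step_arm:
  targets:
    - [0,0,0,0,0,0]
    - [0,0,0,0,0,0]
    - [0,0,0,0,0,0]
    - [0,0,0,0,0,0]
    - [0,0,0,0,0,0]
  jaw: 0
  grip_force: 40

```text
time: 5.28
tool_pos: [0.4436, -0.3382, 0.1015]
ee_rot: [[0.426, 0.905, 0.002], [0.905, -0.426, -0.002], [-0.001, 0.002, -1.0]]
force: [-0.4, 0.5, 5.8]
finger_gap: 0.0468
finger_force: 40.9
```

>>> step_arm:
  targets:
    - [0,0,0,0,0,0]
    - [0,0,0,0,0,0]
    - [0,0,0,0,0,0]
    - [0,0,-2,0,0,0]
    - [0,0,0,0,0,0]

```text
time: 5.9
tool_pos: [0.4437, -0.3384, 0.1216]
ee_rot: [[0.426, 0.905, 0.002], [0.905, -0.426, -0.003], [-0.002, 0.003, -1.0]]
force: [0.8, 0.5, -1.1]
finger_gap: 0.0468
finger_force: 41.3
```

```bash
python3 - <<'E'
from h import *
o=telemetry.get_obs(); print(o['finger_force'])
plan((.443,-.337,.12),(.494,-.1134,.12))
E
```

```text
41.32805049419403
t 5.9 grasp [ 0.4439 -0.3386  0.0677] yawY -25.23 q6 -0.42 gap 0.046817849575272456 F [ 0.7821  0.4627 -1.0845]
[ 0.1  -0.13 -5.23]
[22.4  -4.92 -0.05]
```

>>> step_arm:
  targets:
    - [0,0,-3,0,0,0]
    - [0.1,-0.1,-2.2,0,0,0]
    - [5.6,-1.23,0,0,0,0]
    - [5.6,-1.23,0,0,0,0]
    - [5.6,-1.23,0,0,0,0]

```text
time: 6.52
tool_pos: [0.4806, -0.1669, 0.1715]
ee_rot: [[0.427, 0.904, 0.0], [0.904, -0.427, 0.0], [0.0, 0.0, -1.0]]
force: [0.3, 0.6, -0.9]
finger_gap: 0.0463
finger_force: 41.5
```

>>> step_arm:
  targets:
    - [5.6,-1.23,0,0,0,0]
    - [0,0,0,0,0,0]
    - [0,0,3,0,0,0]
    - [0,0,3,0,0,0]
    - [0,0,0,0,0,0]

```text
time: 7.15
tool_pos: [0.4915, -0.1126, 0.1095]
ee_rot: [[0.427, 0.904, -0.005], [0.904, -0.427, 0.002], [-0.0, -0.005, -1.0]]
force: [0.2, 1.3, -1.0]
finger_gap: 0.0464
finger_force: 41.5
```

```bash
python3 - <<'E'
from h import *
plan((.494,-.1134,.0475))
f=optics.grab_frame('top'); im=f['img']
for n,r in trays(f).items(): print(n,r[0],r[2])
cv2.imwrite('pics/t1.png',cv2.resize(im[200:350,240:540],None,fx=2.6,fy=2.6)[:,:,::-1])
E
```

```text
t 7.15 grasp [ 0.4912 -0.1125  0.0556] yawY -25.28 q6 -0.02 gap 0.04639160214047563 F [ 0.2491  1.2633 -0.9622]
[0.04 0.3  0.81]
round [469.0691 363.2296] 67.09540557861328
square [521.6437 140.5281] 20.253320693969727
mat [ 496.4341 -126.7038] 0.5803629159927368
oblong [ 448.6196 -321.4142] 88.07135009765625
```

View pics/t1.png

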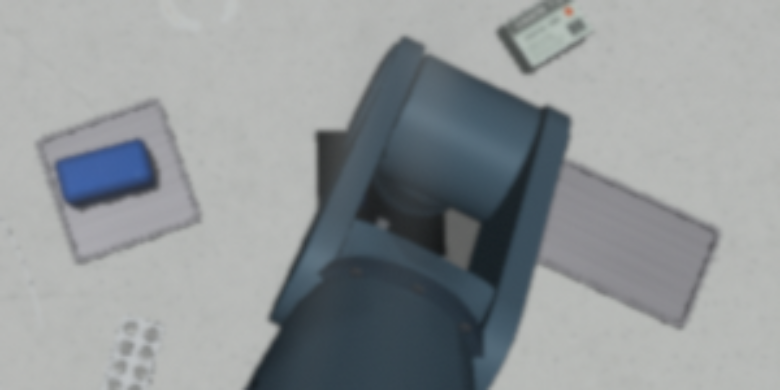

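The arm covers the mat in the top view (about (400,200) in this crop), and the oblong tray is now empty. I'll lower and release.

>>> step_arm:
  targets:
    - [0,0.2,0.5,0,0,0]
    - [0,0,0.3,0,0,0]
    - [0,0,0,0,0,0]
    - [0,0,0,0,0,0]

```text
time: 7.7
tool_pos: [0.4954, -0.1134, 0.1042]
ee_rot: [[0.426, 0.905, 0.0], [0.905, -0.426, -0.0], [-0.0, 0.001, -1.0]]
force: [0.2, 0.1, -1.0]
finger_gap: 0.0465
finger_force: 41.5
```

```bash
python3 - <<'E'
from h import *
plan((.494,-.1134,.0475))
E
```

```text
t 7.7 grasp [ 0.4954 -0.1134  0.0503] yawY -25.23 q6 -0.02 gap 0.04649362585223053 F [ 0.1639  0.0706 -0.9923]
[-0.06 -0.13  0.28]
```

>>> step_arm:
  targets:
    - [0,-0.1,0.1,0,0,0]
    - [0,0,0.1,0,0,0]
    - [0,0,0.1,0,0,0]
    - [0,0,0,0,0,0]

```text
time: 8.2
tool_pos: [0.4943, -0.1129, 0.1015]
ee_rot: [[0.426, 0.905, -0.0], [0.905, -0.426, 0.0], [-0.0, -0.0, -1.0]]
force: [-3.1, 1.9, 6.7]
finger_gap: 0.0467
finger_force: 42.4
```

>>> step_arm:
  targets:
    - [0,0,0,0,0,0]
    - [0,0,0,0,0,0]
    - [0,0,0,0,0,0]
    - [0,0,0,0,0,0]
    - [0,0,0,0,0,0]
  jaw: 1

```text
time: 8.82
tool_pos: [0.4943, -0.113, 0.1008]
ee_rot: [[0.426, 0.905, -0.0], [0.905, -0.426, 0.0], [-0.0, -0.0, -1.0]]
force: [0.1, -0.7, 0.0]
finger_gap: 0.0851
finger_force: 0.0
```

>>> step_arm:
  targets:
    - [0,0,-3,0,0,0]
    - [0,0,-5,0,0,0]
    - [0,0,-5,0,0,0]
    - [0,0,-2,0,0,0]
    - [0,0,0,0,0,0]

```text
time: 9.45
tool_pos: [0.4952, -0.1134, 0.2527]
ee_rot: [[0.426, 0.905, 0.004], [0.905, -0.426, -0.002], [-0.0, 0.004, -1.0]]
force: [0.4, 0.1, -0.1]
finger_gap: 0.0851
finger_force: 0.0
```

```bash
python3 - <<'E'
from h import *
f=optics.grab_frame('wrist'); cv2.imwrite('pics/w3.png',f['img'][:,:,::-1])
plan((.52,.07,.20),yaw=15)
E
```

```text
t 9.5 grasp [ 0.4945 -0.113   0.1971] yawY -25.23 q6 -0.02 gap 0.0856767461624625 F [ 0.4267 -0.05   -1.0137]
[17.64 -5.49 -0.3 ]
turn -40.2 z tilt [ 0.0549 -0.0294]
```

View pics/w3.png

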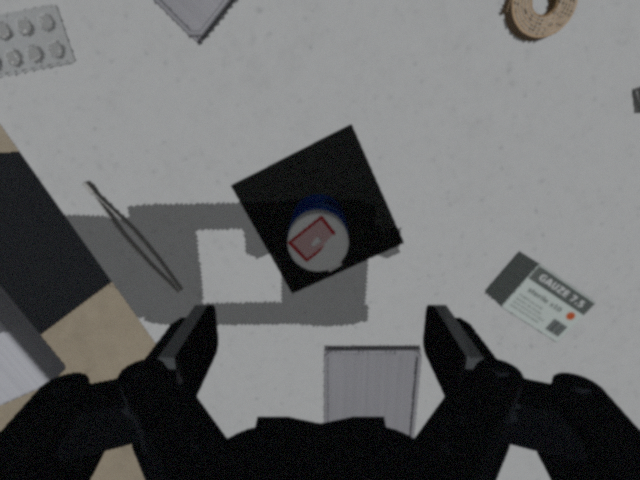

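The wrist view shows the bottle upright on the mat: cap at about (319,240), mat corners at (351,126), (402,242), (292,292) and (233,186). I'll check the centring, then move on.

```bash
python3 - <<'E'
from h import *
f=optics.grab_frame('wrist')
print('bottle',ray(f,(319,240.5),.09))
c=ray(f,[(351,126),(402,242),(292,292),(233,186)],.003); print(c.mean(0))
E
```

```text
bottle [[ 0.4957 -0.1091  0.09  ]]
[ 0.4946 -0.1121  0.003 ]
```

>>> step_arm:
  targets:
    - [4.4,-1.4,0,0,0,0]
    - [4.4,-1.4,0,0,0,0]
    - [4.4,-1.4,0,0,0,0]
    - [4.4,-1.3,0,0,0,0]
    - [0,0,0,0,0,-10]

```text
time: 10.18
tool_pos: [0.5186, 0.0727, 0.2486]
ee_rot: [[0.256, 0.967, -0.004], [0.967, -0.256, 0.001], [0.0, -0.004, -1.0]]
force: [0.1, -0.4, -0.8]
finger_gap: 0.0856
finger_force: 0.0
```

>>> step_arm:
  targets:
    - [0,0,0,0,0,-10]
    - [0,0,0,0,0,-10]
    - [0,0,0,0,0,-10]
    - [0,0,0,0,0,0]
    - [0,0,0,0,0,0]

```text
time: 10.8
tool_pos: [0.5191, 0.0697, 0.2497]
ee_rot: [[-0.252, 0.968, -0.002], [0.968, 0.252, 0.0], [0.001, -0.002, -1.0]]
force: [0.5, -0.1, 0.5]
finger_gap: 0.0855
finger_force: 0.0
```

```bash
python3 - <<'E'
from h import *
f=optics.grab_frame('wrist'); cv2.imwrite('pics/w4.png',f['img'][:,:,::-1])
plan((.505,.143,.20),yaw=15)
E
```

```text
t 10.85 grasp [0.5192 0.0697 0.1962] yawY 14.60 q6 -0.35 gap 0.08552146291638373 F [-0.2139  0.499  -0.0055]
[ 7.45  0.47 -0.38]
turn -0.4 z tilt [-0.0819  0.0069]
```

View pics/w4.png

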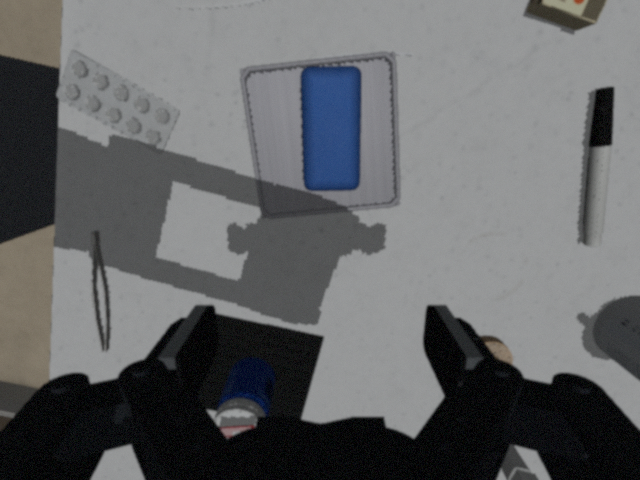

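The packet is seen from close by: top-face edges at x≈302–361, y≈66–190, nearly aligned with the tool. Tray corners are at (241,70), (395,53), (399,206) and (264,217).

```bash
python3 - <<'E'
from h import *
f=optics.grab_frame('wrist')
r=rect(f,np.array([(303,66),(361,66),(358,190),(306,190)]),.061); print(r)
hsv=cv2.cvtColor(f['img'],cv2.COLOR_RGB2HSV); b=(hsv[...,1]>110)&(abs(hsv[...,0].astype(int)-112)<14); b[250:]=0
c=blob(b,(330,130)); print(rect(f,c,.058))
c=ray(f,[(241,70),(395,53),(399,206),(264,217)],.010); print(c.mean(0),[np.linalg.norm(c[i]-c[i-1]) for i in range(4)])
plan((.505,.143,.034),yaw=15)
E
```

```text
(array([508.2021, 144.0035]), array([38.1995, 82.3325]), 15.115567207336426)
(array([507.2204, 143.8264]), array([39.7866, 82.0272]), 15.531084060668945)
[0.5061 0.1347 0.01  ] [np.float64(0.12024226491995937), np.float64(0.12168485432838588), np.float64(0.1221456601501164), np.float64(0.12022521262258526)]
t 10.9 grasp [0.5194 0.0697 0.1964] yawY 14.64 q6 -0.35 gap 0.08542567219798891 F [-0.3905 -0.5086  0.1503]
[ 7.45  0.48 16.25]
turn -0.4 z tilt [-0.0542  0.0051]
```

>>> step_arm:
  targets:
    - [3.8,0.4,0,0,0,-0.6]
    - [3.7,0.3,0,0,0,0]
    - [0,0,5,0,0,0]
    - [0,0,5,0,0,0]
    - [0,0,4,0,0,0]

```text
time: 11.52
tool_pos: [0.5062, 0.1441, 0.1091]
ee_rot: [[-0.264, 0.965, -0.001], [0.965, 0.264, -0.0], [0.0, -0.001, -1.0]]
force: [1.1, 0.4, -0.4]
finger_gap: 0.0853
finger_force: 0.0
```

>>> step_arm:
  targets:
    - [0,0,1.5,0,0,0]
    - [0,0,0.5,0,0,0]
    - [0,0,0,0,0,0]

```text
time: 11.9
tool_pos: [0.5078, 0.144, 0.092]
ee_rot: [[-0.265, 0.964, 0.002], [0.964, 0.265, 0.0], [-0.0, 0.002, -1.0]]
force: [-0.9, 0.5, -0.7]
finger_gap: 0.0856
finger_force: 0.0
```

>>> step_arm:
  targets:
    - [0,0,0,0,0,0]
    - [0,0,0,0,0,0]
    - [0,0,0,0,0,0]
    - [0,0,0,0,0,0]
    - [0,0,0,0,0,0]
  jaw: 0

```text
time: 12.52
tool_pos: [0.5076, 0.144, 0.0918]
ee_rot: [[-0.265, 0.964, 0.002], [0.964, 0.265, 0.0], [-0.0, 0.002, -1.0]]
force: [-1.1, -0.6, 6.5]
finger_gap: 0.0417
finger_force: 41.6
```

>>> step_arm:
  targets:
    - [0,0,0,0,0,0]
    - [0,0,0,0,0,0]
    - [0,0,-1,0,0,0]
    - [0,0,-1,0,0,0]
    - [0,0,0,0,0,0]

```text
time: 13.15
tool_pos: [0.5076, 0.144, 0.1121]
ee_rot: [[-0.265, 0.964, 0.002], [0.964, 0.265, 0.0], [-0.0, 0.002, -1.0]]
force: [-0.8, 0.2, -0.6]
finger_gap: 0.0413
finger_force: 40.9
```

```bash
python3 - <<'E'
from h import *
o=telemetry.get_obs(); print(o['finger_force'])
plan((.4625,.0,.20),(.4525,-.336,.2),yaw=-25)
E
```

```text
40.929858684539795
t 13.15 grasp [0.5077 0.144  0.0582] yawY 15.37 q6 -0.22 gap 0.04126580751491231 F [-0.8332  0.2166 -0.6353]
[-12.69  -8.15 -14.19]
[-32.13  -9.87  -0.01]
turn 40.4 z tilt [0.125  0.0067]
```

>>> step_arm:
  targets:
    - [0,0,-4,0,0,0]
    - [0,0,-5,0,0,0]
    - [0,0,-5,0,0,0]
    - [-4.2,-2.7,0,0,0,0]
    - [-4.2,-2.7,0,0,0,0]

```text
time: 13.78
tool_pos: [0.4768, 0.048, 0.2516]
ee_rot: [[-0.267, 0.964, 0.002], [0.964, 0.267, -0.0], [-0.001, 0.002, -1.0]]
force: [0.3, -1.0, -0.5]
finger_gap: 0.0416
finger_force: 41.0
```

>>> step_arm:
  targets:
    - [-4.3,-2.75,0,0,0,0]
    - [-5.35,-1.65,0,0,0,0]
    - [-5.35,-1.65,0,0,0,0]
    - [-5.35,-1.65,0,0,0,0]
    - [-5.35,-1.65,0,0,0,0]

```text
time: 14.4
tool_pos: [0.4545, -0.2257, 0.2508]
ee_rot: [[-0.265, 0.964, 0.0], [0.964, 0.265, 0.0], [-0.0, 0.0, -1.0]]
force: [0.9, -0.4, -0.7]
finger_gap: 0.0417
finger_force: 41.0
```

>>> step_arm:
  targets:
    - [-5.35,-1.65,0,0,0,0]
    - [-5.35,-1.65,0,0,0,0]
    - [0,0,0,0,0,8]
    - [0,0,0,0,0,8]
    - [0,0,0,0,0,8]

```text
time: 15.02
tool_pos: [0.4512, -0.336, 0.2504]
ee_rot: [[0.155, 0.988, -0.001], [0.988, -0.155, 0.001], [0.001, -0.001, -1.0]]
force: [0.3, -0.3, -1.3]
finger_gap: 0.0419
finger_force: 41.0
```

>>> step_arm:
  targets:
    - [0,0,0,0,0,8]
    - [0,0,0,0,0,8.4]
    - [0,0,4,0,0,0]
    - [0,0,4,0,0,0]
    - [0,0,0,0,0,0]

```text
time: 15.65
tool_pos: [0.4497, -0.3339, 0.1675]
ee_rot: [[0.423, 0.906, -0.005], [0.906, -0.423, 0.006], [0.003, -0.007, -1.0]]
force: [1.2, 0.5, -0.3]
finger_gap: 0.0416
finger_force: 40.9
```

```bash
python3 - <<'E'
from h import *
plan((.4525,-.336,.036),yaw=-25)
f=optics.grab_frame('wrist'); cv2.imwrite('pics/w5.png',f['img'][:,:,::-1])
E
```

```text
t 15.65 grasp [ 0.4495 -0.3336  0.1136] yawY -25.04 q6 -0.41 gap 0.04161918103780322 F [ 1.175   0.4717 -0.2877]
[-0.12  0.44  7.75]
turn -0.0 z tilt [-0.3023  0.3425]
```

View pics/w5.png

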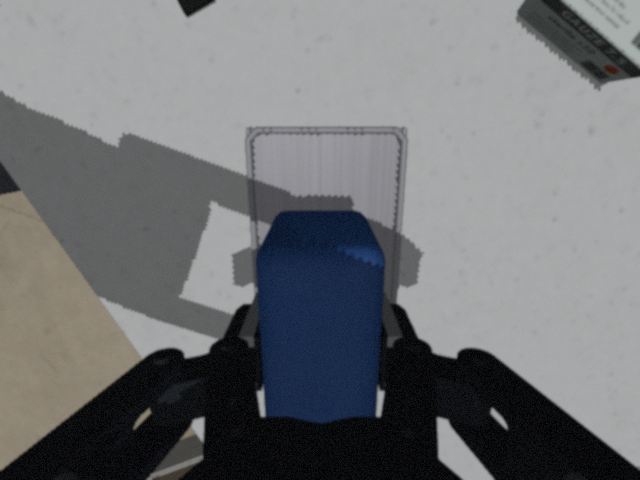

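The packet is held upright over the oblong tray (corners at about (246,127) and (407,127)) and looks parallel to it. I'll lower and settle before the final correction.

>>> step_arm:
  targets:
    - [0,0,2,0,0,0]
    - [0,0,2,0,0,0]
    - [0,0,0,0,0,0]
    - [0,0,0,0,0,0]

```text
time: 16.2
tool_pos: [0.4524, -0.3368, 0.1328]
ee_rot: [[0.423, 0.906, 0.002], [0.906, -0.423, -0.002], [-0.001, 0.003, -1.0]]
force: [0.0, -0.1, -0.5]
finger_gap: 0.0418
finger_force: 40.9
```

```bash
python3 - <<'E'
from h import *
plan((.4525,-.336,.039),yaw=-25)
f=optics.grab_frame('wrist'); cv2.imwrite('pics/w6.png',f['img'][:,:,::-1])
E
```

```text
t 16.2 grasp [ 0.4525 -0.3369  0.0789] yawY -25.03 q6 -0.41 gap 0.041836990278602014 F [ 0.0129 -0.0641 -0.4823]
[ 0.09 -0.04  3.99]
turn -0.0 z tilt [ 0.1071 -0.1212]
```

View pics/w6.png

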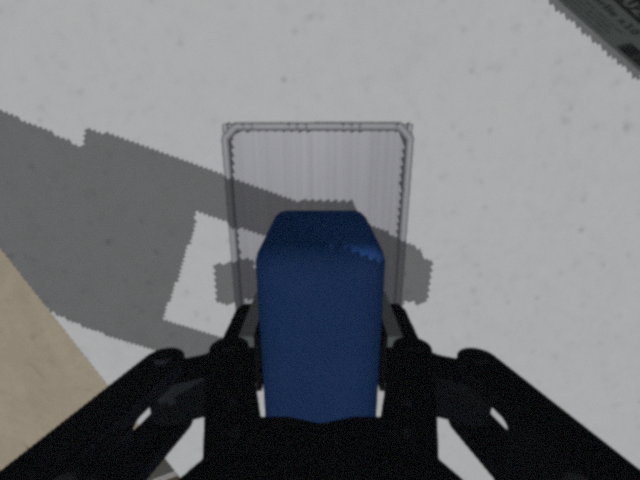

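Tray edge corners are at (222,123) and (413,122), and the sides at row 290 are about x=237 and 404. I'll turn these into an offset.

```bash
python3 - <<'E'
from h import *
f=optics.grab_frame('wrist'); o=telemetry.get_obs(); R=np.array(o['ee_rot']); p=np.array(o['tool_pos'])
c=ray(f,[(222,123),(413,122),(237,290),(404,290)],.010)
print((c-p)@R*100)
E
```

```text
[[ 7.9283 -4.9941 12.2444]
 [ 7.9871  4.7779 12.2702]
 [-1.4579 -4.8826 12.2553]
 [-1.4582  5.0016 12.2815]]
```

>>> step_arm:
  targets:
    - [0,0,2,0,0,0]
    - [0,0,1.7,0,0,0]
    - [0,0,0.2,0,0,0]
    - [0,0,0.1,0,0,0]
    - [0,0,0,0,0,0]

```text
time: 16.92
tool_pos: [0.4515, -0.3359, 0.0918]
ee_rot: [[0.423, 0.906, -0.001], [0.906, -0.423, 0.0], [0.0, -0.001, -1.0]]
force: [-2.0, 2.5, 8.3]
finger_gap: 0.0417
finger_force: 41.8
```

>>> step_arm:
  targets:
    - [0,0,0,0,0,0]
    - [0,0,0,0,0,0]
    - [0,0,0,0,0,0]
    - [0,0,0,0,0,0]
    - [0,0,0,0,0,0]
  jaw: 1

```text
time: 17.55
tool_pos: [0.4515, -0.3359, 0.0908]
ee_rot: [[0.423, 0.906, -0.0], [0.906, -0.423, 0.0], [0.0, -0.0, -1.0]]
force: [0.6, -0.2, -0.8]
finger_gap: 0.0849
finger_force: 0.0
```

>>> step_arm:
  targets:
    - [0,0,-3,0,0,0]
    - [0,0,-5,0,0,0]
    - [0,0,-6,0,0,0]
    - [0,0,-2,0,0,0]
    - [0,0,0,0,0,0]

```text
time: 18.18
tool_pos: [0.4523, -0.3366, 0.253]
ee_rot: [[0.423, 0.906, 0.003], [0.906, -0.423, -0.003], [-0.002, 0.004, -1.0]]
force: [-0.4, 0.2, 0.3]
finger_gap: 0.0855
finger_force: 0.0
```

```bash
python3 - <<'E'
from h import *
f=optics.grab_frame('wrist'); cv2.imwrite('pics/w7.png',f['img'][:,:,::-1])
plan((.46,.27,.19),yaw=20)
E
```

```text
t 18.225 grasp [ 0.4516 -0.3359  0.1971] yawY -25.04 q6 -0.41 gap 0.08535569897002421 F [-0.84    0.9676 -0.0068]
[ 55.26 -24.88   0.67]
turn -45.0 z tilt [ 0.0332 -0.0379]
```

View pics/w7.png

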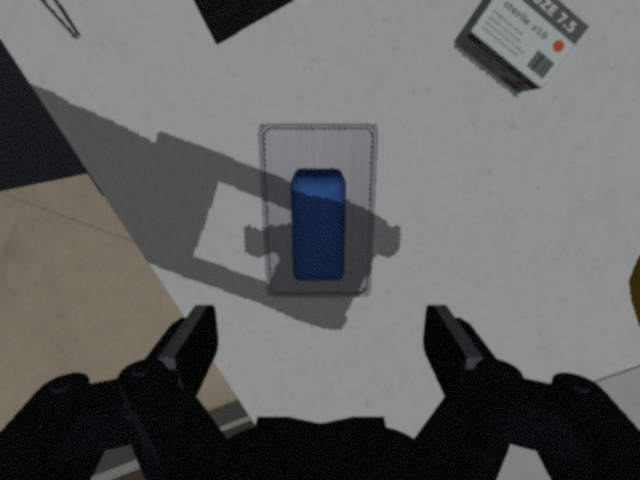

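The packet stands centred and lengthwise in the oblong tray: packet at (318,225), tray at (260–378, 125–295). Next is the vial.

>>> step_arm:
  targets:
    - [5.5,-2.5,0,0,0,0]
    - [5.5,-2.5,0,0,0,0]
    - [5.5,-2.5,0,0,0,0]
    - [5.5,-2.5,0,0,0,0]
    - [5.5,-2.5,0,0,0,0]

```text
time: 18.85
tool_pos: [0.4533, -0.0317, 0.2488]
ee_rot: [[0.424, 0.906, -0.003], [0.906, -0.424, 0.001], [-0.0, -0.003, -1.0]]
force: [1.1, 1.1, -0.1]
finger_gap: 0.0852
finger_force: 0.0
```

>>> step_arm:
  targets:
    - [5.5,-2.5,0,0,0,0]
    - [5.5,-2.5,0,0,0,0]
    - [5.5,-2.5,0,0,0,0]
    - [5.5,-2.5,0,0,0,0]
    - [5.5,-2.5,0,0,0,0]

```text
time: 19.48
tool_pos: [0.4565, 0.2699, 0.2486]
ee_rot: [[0.423, 0.906, -0.003], [0.906, -0.423, -0.001], [-0.003, -0.002, -1.0]]
force: [0.5, 0.0, 1.4]
finger_gap: 0.0852
finger_force: 0.0
```

>>> step_arm:
  targets:
    - [0,0,0,0,0,-9]
    - [0,0,0,0,0,-9]
    - [0,0,0,0,0,-9]
    - [0,0,0,0,0,-9]
    - [0,0,0,0,0,-9]

```text
time: 20.1
tool_pos: [0.4567, 0.2679, 0.2483]
ee_rot: [[-0.346, 0.938, -0.004], [0.938, 0.346, -0.001], [0.0, -0.004, -1.0]]
force: [-0.3, -0.7, 0.3]
finger_gap: 0.0854
finger_force: 0.0
```

>>> step_arm:
  targets:
    - [0,0,2,0,0,0]
    - [0,0,0,0,0,0]
    - [0,0,0,0,0,0]

```text
time: 20.48
tool_pos: [0.4574, 0.2681, 0.2301]
ee_rot: [[-0.341, 0.94, -0.002], [0.94, 0.341, -0.001], [0.0, -0.002, -1.0]]
force: [0.5, -0.1, -0.1]
finger_gap: 0.0852
finger_force: 0.0
```

```bash
python3 - <<'E'
from h import *
f=optics.grab_frame('wrist'); cv2.imwrite('pics/w8.png',f['img'][:,:,::-1])
plan((.45,.372,.03),yaw=20)
E
```

```text
t 20.525 grasp [0.4577 0.2682 0.1767] yawY 19.96 q6 -0.04 gap 0.08553258001908523 F [ 0.5554 -0.4842 -0.7793]
[10.02  2.83 14.67]
turn -0.0 z tilt [-0.0405 -0.0126]
```

View pics/w8.png

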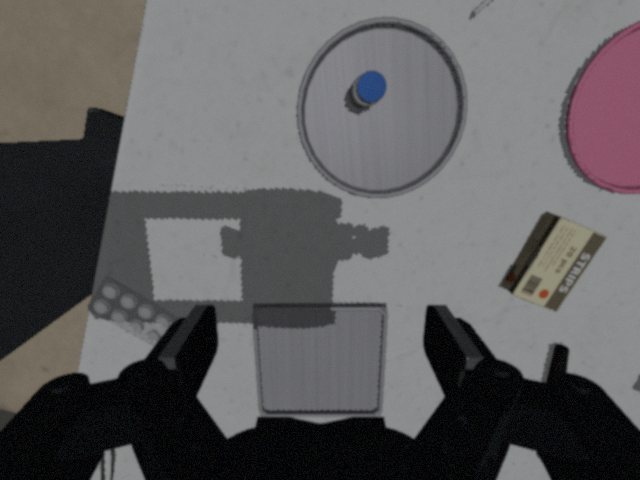

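The vial cap is at (371,86). The round tray's outline spans about (297–467, 17–197). The empty square tray's corners are at (254,305), (386,304), (382,412) and (262,413).

```bash
python3 - <<'E'
from h import *
f=optics.grab_frame('wrist')
print('vial',ray(f,(371,86),.061))
c=ray(f,[(254,305),(386,304),(382,412),(262,413)],.010); print('sq',c.mean(0),[np.linalg.norm(c[i]-c[i-1]) for i in range(4)])
c=ray(f,[(297,110),(467,97),(388,17),(377,197)],.010); print('round',cv2.minEnclosingCircle((c[:,:2]*1000).astype(np.float32)))
im=f['img']; m=(im.max(2)<160).astype(np.uint8); m[205:]=0; m[:,490:]=0; m[:,:285]=0
cc=max(cv2.findContours(m,cv2.RETR_EXTERNAL,cv2.CHAIN_APPROX_NONE)[0],key=cv2.contourArea); print(cv2.minEnclosingCircle((ray(f,cc.reshape(-1,2),.01)[:,:2]*1000).astype(np.float32)))
E
```

```text
vial [[0.4526 0.3744 0.061 ]]
sq [0.5053 0.1402 0.01  ] [np.float64(0.12134568383759202), np.float64(0.11953845298770298), np.float64(0.12109463691730814), np.float64(0.1210055301209078)]
round ((472.2304992675781, 366.54620361328125), 64.97930908203125)
((479.8959655761719, 368.9637145996094), 109.91067504882812)
```

>>> step_arm:
  targets:
    - [5,1.5,0,0,0,0]
    - [5.1,1.5,0,0,0,0]
    - [0,0,3,0,0,0]
    - [0,0,3,0,0,0]
    - [0,0,0,0,0,0]
  jaw: 0.6

```text
time: 21.2
tool_pos: [0.45, 0.3728, 0.1688]
ee_rot: [[-0.342, 0.94, -0.004], [0.94, 0.342, -0.002], [-0.001, -0.005, -1.0]]
force: [-0.1, -0.3, -0.1]
finger_gap: 0.0513
finger_force: 0.0
```

>>> step_arm:
  targets:
    - [0,0,0,0,0,0]
    - [0,0,0,0,0,0]

```text
time: 21.45
tool_pos: [0.4525, 0.3738, 0.1728]
ee_rot: [[-0.341, 0.94, 0.003], [0.94, 0.341, 0.001], [0.0, 0.003, -1.0]]
force: [0.1, 0.0, 0.1]
finger_gap: 0.051
finger_force: 0.0
```

```bash
python3 - <<'E'
from h import *
f=optics.grab_frame('wrist'); o=telemetry.get_obs(); R=np.array(o['ee_rot']); p=np.array(o['tool_pos'])
hsv=cv2.cvtColor(f['img'],cv2.COLOR_RGB2HSV); b=(hsv[...,1]>110)&(abs(hsv[...,0].astype(int)-112)<16)
cs=[c for c in cv2.findContours(b.astype(np.uint8),cv2.RETR_EXTERNAL,cv2.CHAIN_APPROX_NONE)[0] if cv2.contourArea(c)>40]
for c in cs:
    q,r=cv2.minEnclosingCircle(c); X=ray(f,q,.060); print(q,r,X,(X-p)@R*100)
plan((.4515,.3735,.028))
cv2.imwrite('pics/w9.png',f['img'][:,:,::-1])
E
```

```text
(319.5, 272.5) 15.572511672973633 [[0.4524 0.3746 0.06  ]] [[ 0.0768  0.0083 11.2553]]
t 21.5 grasp [0.4525 0.3738 0.1187] yawY 19.95 q6 0.14 gap 0.051365773696166545 F [-0.0762 -0.0386  0.3415]
[ 0.   -0.12  9.06]
```

View pics/w9.png

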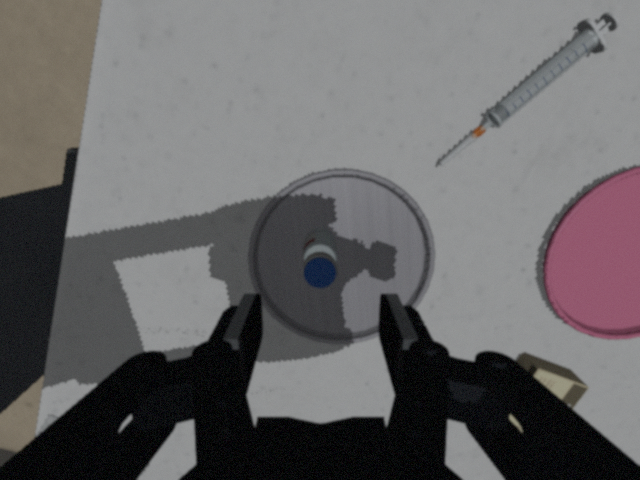

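The vial cap is at (319.5,272), centred between the fingers. The round tray's outline spans about (249–434, 169–342).

```bash
python3 - <<'E'
from h import *
f=optics.grab_frame('wrist')
c=ray(f,[(249,250),(434,250),(343,169),(343,342)],.010); print('round',cv2.minEnclosingCircle((c[:,:2]*1000).astype(np.float32)),c[:2].mean(0),c)
E
```

```text
round ((471.04217529296875, 367.50262451171875), 64.32769012451172) [0.468  0.3758 0.01  ] [[0.4081 0.354  0.01  ]
 [0.5279 0.3975 0.01  ]
 [0.4491 0.4275 0.01  ]
 [0.4953 0.3079 0.01  ]]
```

>>> step_arm:
  targets:
    - [0,0,3,0,0,0]
    - [0,0,3,0,0,0]
    - [0,0,2,0,0,0]
    - [0,0,0.9,0,0,0]
    - [0,0,0,0,0,0]

```text
time: 22.18
tool_pos: [0.4515, 0.3734, 0.0818]
ee_rot: [[-0.341, 0.94, -0.0], [0.94, 0.341, -0.0], [-0.0, -0.0, -1.0]]
force: [-0.6, 1.0, 0.1]
finger_gap: 0.0511
finger_force: 0.0
```

>>> step_arm:
  targets:
    - [0,0,0,0,0,0]
    - [0,0,0,0,0,0]
    - [0,0,0,0,0,0]
    - [0,0,0,0,0,0]
    - [0,0,0,0,0,0]
  jaw: 0
  grip_force: 25

```text
time: 22.8
tool_pos: [0.4521, 0.3738, 0.083]
ee_rot: [[-0.341, 0.94, 0.002], [0.94, 0.341, 0.001], [0.0, 0.002, -1.0]]
force: [-0.6, 0.2, 5.7]
finger_gap: 0.0211
finger_force: 24.5
```

>>> step_arm:
  targets:
    - [0,0,0,0,0,0]
    - [0,0,-1,0,0,0]
    - [0,0,-1,0,0,0]
    - [0,0,0,0,0,0]
    - [0,0,0,0,0,0]

```text
time: 23.42
tool_pos: [0.4514, 0.3734, 0.1019]
ee_rot: [[-0.341, 0.94, 0.0], [0.94, 0.341, 0.0], [0.0, 0.0, -1.0]]
force: [0.5, -0.0, 0.1]
finger_gap: 0.0208
finger_force: 24.5
```

```bash
python3 - <<'E'
from h import *
plan((.4515,.3735,.15),(.505,.1355,.15),yaw=20)
E
```

```text
t 23.425 grasp [0.4514 0.3734 0.048 ] yawY 19.97 q6 0.14 gap 0.020801345641905816 F [ 0.5177 -0.0321  0.0657]
[  0.01   0.01 -10.2 ]
[-24.2  -3.1  -0. ]
turn -0.0 z tilt [0.0013 0.0025]
```

>>> step_arm:
  targets:
    - [0,0,-4,0,0,0]
    - [0,0,-4,0,0,0]
    - [-4.8,-0.6,0,0,0,0]
    - [-4.8,-0.6,0,0,0,0]
    - [-4.9,-0.6,0,0,0,0]

```text
time: 24.05
tool_pos: [0.4839, 0.2297, 0.1817]
ee_rot: [[-0.342, 0.94, -0.0], [0.94, 0.342, -0.0], [-0.0, -0.0, -1.0]]
force: [1.5, -0.2, -0.1]
finger_gap: 0.0211
finger_force: 24.6
```

>>> step_arm:
  targets:
    - [-4.9,-0.6,0,0,0,0]
    - [-4.8,-0.7,0,0,0,0]
    - [0,0,3,0,0,0]
    - [0,0,0,0,0,0]
    - [0,0,0,0,0,0]

```text
time: 24.68
tool_pos: [0.5049, 0.1358, 0.1522]
ee_rot: [[-0.342, 0.94, -0.0], [0.94, 0.342, 0.0], [0.0, -0.0, -1.0]]
force: [0.4, -0.2, 0.3]
finger_gap: 0.0208
finger_force: 24.6
```

```bash
python3 - <<'E'
from h import *
f=optics.grab_frame('wrist'); cv2.imwrite('pics/w10.png',f['img'][:,:,::-1])
plan((.505,.1355,.028),yaw=20.5)
E
```

```text
t 24.725 grasp [0.5053 0.136  0.0987] yawY 20.03 q6 -0.31 gap 0.02108928927567598 F [-0.7664  0.1948 -1.161 ]
[-0.03 -0.05  7.07]
turn -0.5 z tilt [0.0462 0.0038]
```

View pics/w10.png

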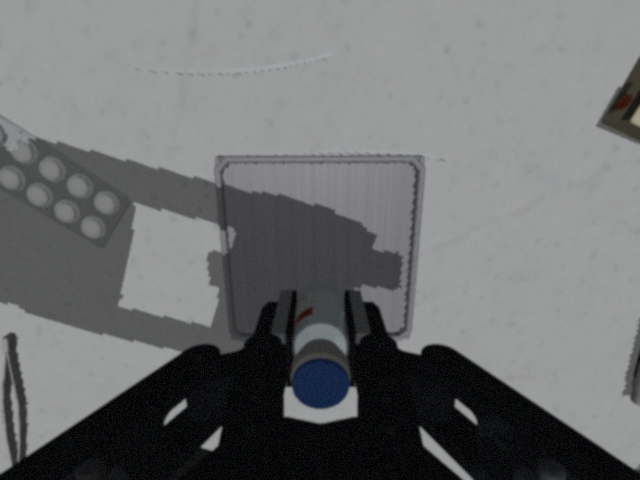

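The vial is held upright over the square tray, with corners at (215,156), (425,156), (410,338) and (231,338).

```bash
python3 - <<'E'
from h import *
f=optics.grab_frame('wrist'); o=telemetry.get_obs(); R=np.array(o['ee_rot']); p=np.array(o['tool_pos'])
c=ray(f,[(215,156),(425,156),(410,338),(231,338)],.010); print((c.mean(0)-p)@R*100,((c-p)@R*100))
E
```

```text
[ 0.0569  0.0065 14.2804] [[ 6.122  -6.1066 14.2696]
 [ 6.1305  6.0784 14.2858]
 [-6.011   6.1423 14.2912]
 [-6.014  -6.0879 14.275 ]]
```

Within 1 mm. Lowering to rest (TCP z ≈ 0.082).

>>> step_arm:
  targets:
    - [0.05,0,3,0,0,0]
    - [0,0,3,0,0,0]
    - [0,0,0.6,0,0,0]
    - [0,0,0.2,0,0,0]
    - [0,0,0,0,0,0]

```text
time: 25.4
tool_pos: [0.5057, 0.1361, 0.0851]
ee_rot: [[-0.342, 0.94, 0.002], [0.94, 0.342, 0.0], [-0.001, 0.002, -1.0]]
force: [0.0, -0.7, -0.6]
finger_gap: 0.0207
finger_force: 24.6
```

>>> step_arm:
  targets:
    - [0,0,0.1,0,0,0]
    - [0,0,0,0,0,0]
    - [0,0,0,0,0,0]

```text
time: 25.78
tool_pos: [0.5049, 0.1358, 0.0832]
ee_rot: [[-0.341, 0.94, 0.0], [0.94, 0.341, -0.0], [-0.0, 0.0, -1.0]]
force: [0.8, -0.0, -0.1]
finger_gap: 0.0207
finger_force: 24.6
```

>>> step_arm:
  targets:
    - [0,0,0.1,0,0,0]
    - [0,0,0,0,0,0]
    - [0,0,0,0,0,0]

```text
time: 26.15
tool_pos: [0.5051, 0.1359, 0.083]
ee_rot: [[-0.342, 0.94, 0.0], [0.94, 0.342, -0.0], [-0.0, 0.0, -1.0]]
force: [-4.0, -1.7, 11.8]
finger_gap: 0.0205
finger_force: 25.8
```

>>> step_arm:
  targets:
    - [0,0,0.05,0,0,0]
    - [0,0,0,0,0,0]
    - [0,0,0,0,0,0]

```text
time: 26.52
tool_pos: [0.5051, 0.1358, 0.0829]
ee_rot: [[-0.342, 0.94, 0.0], [0.94, 0.342, -0.0], [-0.0, -0.0, -1.0]]
force: [-6.2, -0.6, 16.1]
finger_gap: 0.021
finger_force: 26.2
```

>>> step_arm:
  targets:
    - [0,0,-0.1,0,0,0]
    - [0,0,0,0,0,0]

```text
time: 26.78
tool_pos: [0.505, 0.1358, 0.083]
ee_rot: [[-0.341, 0.94, 0.0], [0.94, 0.341, -0.0], [-0.0, 0.0, -1.0]]
force: [-3.0, -0.9, 8.2]
finger_gap: 0.0211
finger_force: 25.2
```

>>> step_arm:
  targets:
    - [0,0,0,0,0,0]
    - [0,0,0,0,0,0]
    - [0,0,0,0,0,0]
    - [0,0,0,0,0,0]
    - [0,0,0,0,0,0]
  jaw: 0.7

```text
time: 27.4
tool_pos: [0.5048, 0.1358, 0.0823]
ee_rot: [[-0.341, 0.94, -0.0], [0.94, 0.341, -0.0], [0.0, -0.0, -1.0]]
force: [0.0, 0.4, -0.5]
finger_gap: 0.0599
finger_force: 0.0
```

>>> step_arm:
  targets:
    - [0,0,-3,0,0,0]
    - [0,0,-5,0,0,0]
    - [0,0,-6,0,0,0]
    - [0,0,-3,0,0,0]
    - [0,0,0,0,0,0]

```text
time: 28.02
tool_pos: [0.5064, 0.136, 0.2555]
ee_rot: [[-0.342, 0.94, 0.006], [0.94, 0.342, 0.0], [-0.002, 0.006, -1.0]]
force: [0.4, -0.9, -0.6]
finger_gap: 0.06
finger_force: 0.0
```

```bash
python3 - <<'E'
from h import *
f=optics.grab_frame('wrist'); cv2.imwrite('pics/w11.png',f['img'][:,:,::-1])
o=telemetry.get_obs(); R=np.array(o['ee_rot']); p=np.array(o['tool_pos'])
hsv=cv2.cvtColor(f['img'],cv2.COLOR_RGB2HSV); b=(hsv[...,1]>110)&(abs(hsv[...,0].astype(int)-112)<16)
for c in cv2.findContours(b.astype(np.uint8),cv2.RETR_EXTERNAL,cv2.CHAIN_APPROX_NONE)[0]:
    if cv2.contourArea(c)>40: q,r=cv2.minEnclosingCircle(c); print(q,r,ray(f,q,.060))
plan((.4945,-.112,.21),yaw=-25)
E
```

```text
(244.5, 414.5) 14.57748031616211 [[ 0.5024 -0.0528  0.06  ]]
(317.1756896972656, 230.1216278076172) 11.030376434326172 [[0.5052 0.1365 0.06  ]]
t 28.075 grasp [0.5054 0.1359 0.1994] yawY 19.97 q6 -0.31 gap 0.05972220544715522 F [ 0.379  -0.1024 -0.7563]
[-22.93  -9.48  -1.06]
turn 45.0 z tilt [0.1416 0.0057]
```

The vial's cap centre is at (0.505,0.136), so it stands upright in the middle of the square tray. Now the bottle goes from mat to round tray.

>>> step_arm:
  targets:
    - [-4.6,-1.9,0,0,0,0]
    - [-4.6,-1.9,0,0,0,0]
    - [-4.6,-1.9,0,0,0,0]
    - [-4.6,-1.9,0,0,0,0]
    - [-4.55,-1.9,0,0,0,0]
  jaw: 1

```text
time: 28.7
tool_pos: [0.4927, -0.1135, 0.2502]
ee_rot: [[-0.341, 0.94, -0.003], [0.94, 0.341, 0.002], [0.003, -0.002, -1.0]]
force: [0.8, 0.1, 0.3]
finger_gap: 0.0854
finger_force: 0.0
```

>>> step_arm:
  targets:
    - [0,0,3,0,0,0]
    - [0,0,0,0,0,0]
    - [0,0,0,0,0,0]

```text
time: 29.08
tool_pos: [0.4936, -0.1117, 0.2219]
ee_rot: [[-0.342, 0.94, -0.002], [0.94, 0.342, 0.001], [0.001, -0.001, -1.0]]
force: [0.5, 0.5, -0.3]
finger_gap: 0.0854
finger_force: 0.0
```

```bash
python3 - <<'E'
from h import *
f=optics.grab_frame('wrist'); im=f['img']
m=(im.min(2)>100)&(np.indices(im.shape[:2])[0]<300)
b=np.zeros_like(m); b[190:310,260:380]=1
hsv=cv2.cvtColor(im,cv2.COLOR_RGB2HSV)
q=((hsv[...,2]>95)&b).astype(np.uint8)
for c in cv2.findContours(q,cv2.RETR_EXTERNAL,cv2.CHAIN_APPROX_NONE)[0]:
    if cv2.contourArea(c)>300: e,r=cv2.minEnclosingCircle(c); print(e,r,ray(f,e,.09))
plan((.4945,-.1125,.045))
E
```

```text
(340.5, 288.5) 43.61775588989258 [[ 0.5115 -0.124   0.09  ]]
(316.3391418457031, 258.037353515625) 30.760643005371094 [[ 0.4907 -0.1103  0.09  ]]
t 29.125 grasp [ 0.494  -0.1118  0.1687] yawY 20.03 q6 -0.81 gap 0.08540127835983216 F [ 0.8563  0.3914 -0.6093]
[-0.09  0.02 12.37]
```

>>> step_arm:
  targets:
    - [0,0,4,0,0,0]
    - [0,0,4,0,0,0]
    - [0,0,3,0,0,0]
    - [0,0,1.4,0,0,0]
    - [0,0,0,0,0,0]

```text
time: 29.75
tool_pos: [0.494, -0.1119, 0.0984]
ee_rot: [[-0.342, 0.94, -0.001], [0.94, 0.342, 0.0], [0.0, -0.0, -1.0]]
force: [0.2, 0.3, 0.3]
finger_gap: 0.0853
finger_force: 0.0
```

>>> step_arm:
  targets:
    - [0,0,0,0,0,0]
    - [0,0,0,0,0,0]
    - [0,0,0,0,0,0]
    - [0,0,0,0,0,0]
    - [0,0,0,0,0,0]
  jaw: 0
  grip_force: 40

```text
time: 30.38
tool_pos: [0.4947, -0.1127, 0.0998]
ee_rot: [[-0.341, 0.94, 0.002], [0.94, 0.341, -0.001], [-0.002, 0.002, -1.0]]
force: [-1.1, 0.8, 5.5]
finger_gap: 0.0468
finger_force: 40.6
```

>>> step_arm:
  targets:
    - [0,0,0,0,0,0]
    - [0,0,-2,0,0,0]
    - [0,0,0,0,0,0]

```text
time: 30.75
tool_pos: [0.4951, -0.1129, 0.1201]
ee_rot: [[-0.341, 0.94, 0.004], [0.94, 0.341, -0.002], [-0.003, 0.003, -1.0]]
force: [-0.1, 0.6, -1.6]
finger_gap: 0.0467
finger_force: 41.4
```

```bash
python3 - <<'E'
from h import *
plan((.494,-.1115,.2),(.4705,.3665,.2))
E
```

```text
t 30.75 grasp [ 0.4953 -0.113   0.0662] yawY 19.97 q6 -0.81 gap 0.04667560335519618 F [-0.065   0.5794 -1.6113]
[  0.14  -0.03 -13.38]
[45.73 14.11 -0.09]
```

>>> step_arm:
  targets:
    - [0,0,-4,0,0,0]
    - [0,0,-4.7,0,0,0]
    - [0,0,-4.7,0,0,0]
    - [5.1,1.57,0,0,0,0]
    - [5.1,1.57,0,0,0,0]

```text
time: 31.38
tool_pos: [0.4887, -0.0051, 0.2528]
ee_rot: [[-0.339, 0.941, 0.002], [0.941, 0.339, -0.0], [-0.001, 0.002, -1.0]]
force: [0.6, 0.4, -2.0]
finger_gap: 0.0467
finger_force: 41.6
```

>>> step_arm:
  targets:
    - [5.1,1.57,0,0,0,0]
    - [5.1,1.57,0,0,0,0]
    - [5.1,1.57,0,0,0,0]
    - [5.1,1.57,0,0,0,0]
    - [5.1,1.57,0,0,0,0]

```text
time: 32.0
tool_pos: [0.4748, 0.2624, 0.2519]
ee_rot: [[-0.341, 0.94, -0.0], [0.94, 0.341, -0.0], [-0.0, -0.0, -1.0]]
force: [1.2, 0.1, -0.4]
finger_gap: 0.0463
finger_force: 41.6
```

>>> step_arm:
  targets:
    - [5.1,1.57,0,0,0,0]
    - [5,1.55,0,0,0,0]
    - [0,0,4.5,0,0,0]
    - [0,0,4.5,0,0,0]
    - [0,0,0,0,0,0]

```text
time: 32.62
tool_pos: [0.4672, 0.365, 0.1578]
ee_rot: [[-0.342, 0.94, -0.008], [0.94, 0.342, -0.004], [-0.001, -0.009, -1.0]]
force: [-0.2, 0.4, -1.1]
finger_gap: 0.0467
finger_force: 41.7
```

>>> step_arm:
  targets:
    - [0,0,0,0,0,0]
    - [0,0,0,0,0,0]

```text
time: 32.88
tool_pos: [0.4716, 0.3668, 0.1649]
ee_rot: [[-0.341, 0.94, 0.004], [0.94, 0.341, 0.002], [0.0, 0.004, -1.0]]
force: [0.1, -0.0, -0.3]
finger_gap: 0.0468
finger_force: 41.7
```

```bash
python3 - <<'E'
from h import *
plan((.4705,.3665,.049))
f=optics.grab_frame('wrist'); cv2.imwrite('pics/w12.png',f['img'][:,:,::-1])
E
```

```text
t 32.875 grasp [0.4718 0.3669 0.111 ] yawY 19.95 q6 0.11 gap 0.046774163751217034 F [ 0.0726 -0.0109 -0.2862]
[-0.   -0.16  6.2 ]
```

View pics/w12.png

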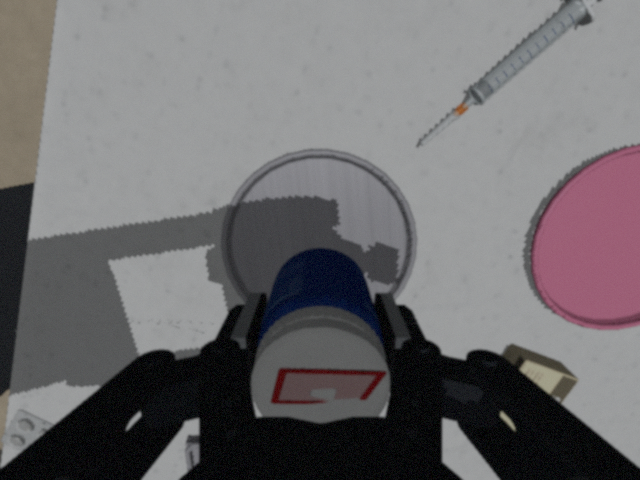

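The bottle is held upright over the grey round tray: tray sides at x=222 and 416, far edge at y=149. I'll check the offset.

```bash
python3 - <<'E'
from h import *
f=optics.grab_frame('wrist'); o=telemetry.get_obs(); R=np.array(o['ee_rot']); p=np.array(o['tool_pos'])
c=ray(f,[(222,240),(416,240),(319,149)],.010); print((c-p)@R*100,p)
E
```

```text
[[ 0.6297 -6.4123 15.4239]
 [ 0.6253  6.3818 15.4686]
 [ 6.4519 -0.0223 15.4485]] [0.4712 0.3667 0.1645]
```

>>> step_arm:
  targets:
    - [0,0,3,0,0,0]
    - [0,0,2.5,0,0,0]
    - [0,0,0.6,0,0,0]
    - [0,0,0,0,0,0]
    - [0,0,0,0,0,0]

```text
time: 33.6
tool_pos: [0.471, 0.3668, 0.1029]
ee_rot: [[-0.341, 0.94, 0.002], [0.94, 0.341, 0.001], [0.0, 0.002, -1.0]]
force: [0.5, -0.5, -1.4]
finger_gap: 0.047
finger_force: 41.7
```

>>> step_arm:
  targets:
    - [0,0,0.1,0,0,0]
    - [0,0,0.1,0,0,0]
    - [0,0,0,0,0,0]
    - [0,0,0,0,0,0]

```text
time: 34.1
tool_pos: [0.4704, 0.3665, 0.0999]
ee_rot: [[-0.342, 0.94, 0.001], [0.94, 0.342, 0.0], [0.0, 0.001, -1.0]]
force: [0.3, -0.2, 3.3]
finger_gap: 0.0466
finger_force: 42.1
```

Contact made. I'll release, retreat up and back, and check.

>>> step_arm:
  targets:
    - [0,0,0.05,0,0,0]
    - [0,0,0,0,0,0]

```text
time: 34.35
tool_pos: [0.4704, 0.3666, 0.0999]
ee_rot: [[-0.342, 0.94, 0.001], [0.94, 0.342, 0.0], [0.0, 0.001, -1.0]]
force: [-3.1, -1.0, 7.0]
finger_gap: 0.0469
finger_force: 42.5
```

>>> step_arm:
  targets:
    - [0,0,0,0,0,0]
    - [0,0,0,0,0,0]
    - [0,0,0,0,0,0]
    - [0,0,0,0,0,0]
    - [0,0,0,0,0,0]
  jaw: 1

```text
time: 34.98
tool_pos: [0.4701, 0.3663, 0.0988]
ee_rot: [[-0.341, 0.94, -0.0], [0.94, 0.341, -0.0], [0.0, -0.0, -1.0]]
force: [-0.5, -0.4, 1.0]
finger_gap: 0.0852
finger_force: 0.0
```

>>> step_arm:
  targets:
    - [0,0,-3,0,0,0]
    - [0,0,-5,0,0,0]
    - [0,0,-6,0,0,0]
    - [0,0,-6,0,0,0]
    - [0,0,0,0,0,0]

```text
time: 35.6
tool_pos: [0.4725, 0.3676, 0.3057]
ee_rot: [[-0.342, 0.94, 0.011], [0.94, 0.342, 0.005], [0.001, 0.012, -1.0]]
force: [0.0, -0.3, 0.0]
finger_gap: 0.0854
finger_force: 0.0
```

>>> step_arm:
  targets:
    - [3,-6,0,0,0,0]
    - [3,-5,0,0,0,0]
    - [3,-5,0,0,0,0]
    - [3,-5,0,0,0,0]
    - [0,0,0,0,0,0]

```text
time: 36.22
tool_pos: [0.2327, 0.407, 0.2978]
ee_rot: [[-0.346, 0.938, -0.002], [0.938, 0.346, -0.001], [-0.0, -0.002, -1.0]]
force: [0.7, 0.6, 0.4]
finger_gap: 0.0854
finger_force: 0.0
```

```bash
python3 - <<'E'
from h import *
o=telemetry.get_obs(); print(o['time'],o['tool_pos'],o['finger_gap'],o['force'])
f=optics.grab_frame('top'); im=f['img']; cv2.imwrite('pics/t2.png',cv2.resize(im[90:340,90:530],None,fx=1.8,fy=1.8)[:,:,::-1])
E
```

```text
36.225 [0.2327 0.407  0.2978] 0.08537336216021074 [0.6826 0.5989 0.36  ]
```

View pics/t2.png

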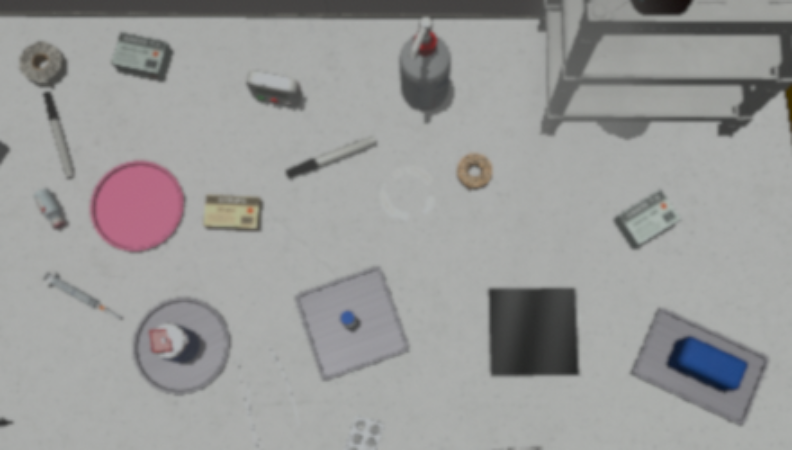

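The top view shows all three upright and centred in their own trays: bottle base near (182,345), vial at (350,322) and packet at (708,363). The mat is empty and nothing else looks moved. I'm handing it in.

```bash
python3 -c "
from bench import job_done
print(job_done())"
```

```text
the job is handed in; nothing more can be done
None
```

The job is handed in at about 36 s: the bottle, packet and vial each stand upright in the middle of their own trays, everything is released and the mat is empty, but I viewed 16 pictures, over the limit of 14.

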